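Re-seat a double-lidded tea tin and lift off its outer lid

ROBOT

A 6-joint arm with a two-finger parallel gripper is mounted at the origin on the work surface. World frame = base frame: x ahead of the robot, y to its left, z up, the work surface at z = 0. Lengths are in m, angles in degrees, forces in N, time in s.
With the tool pointing down it reaches from about 0.25 to 0.725 m from the base axis. Payload 9.7 kg.
Tool frame: the origin (TCP) lies at the very end of the fingers, on their centre line; the grasp point (between the pads) lies 19 mm behind it; z points along the fingers, y is the line along which they close (so a half turn about z gives the same grasp; the last joint's range is limited). The gripper opens to 85 mm and grips with 20 to 120 N. Pads are 22 mm wide; open, the fingers measure 114 mm over their backs; the gripper's body (76 mm by 85 mm) begins 54 mm behind the grasp point. The pads swing forward as they close: fully open they stand 13 mm farther back than shut.
Start: joints at [-66.75, 4.979, 10.078, 95.1, 0, 90], TCP at [0.217, -0.505, 0.231] pointing down, gripper open.
Joint ranges: [-179.16, 179.16], [-48.56, 103.87], [-65.8, 70.77], [-126.05, 130.52], [-82.76, 87.17], [-180, 180]. Speed limits (degrees/s): [127.2, 127.2, 147.25, 180, 180, 180].

INTERFACE

Orientations are given as [roll, pitch, yaw] about the fixed x, y, z axes, in that order (R = Rz(yaw) Ry(pitch) Rx(roll)).
In Python, from workcell import bot, viewer, finder gives the robot as it stands. The module is installed in compiled form; this text tells all that it offers.
- The arm moves only by the shell command python3 -m inch 'ROWS' [FORCE]. ROWS is JSON, a list that holds one entry, the list of rows, each a list of 7 numbers: the opening in per cent of the stroke, from 0 (shut) to 100 (fully open), then the shift along the tool's x, y, z in mm, then the turn, a rotation vector about the tool's x, y, z in degrees. In form: [[[grip, tx, ty, tz, ax, ay, az], ...]]. A call has 1 to 8 rows; each row shifts and turns the commanded pose from where the row before left it, along the tool's axes as they then stand; what a row does not reach is not made up. A row lasts 1/8 s, in which the tool goes at most 62.5 mm and 10.7 degrees, less where a joint would pass 70% of its speed; a pose out of reach is approached as far as the arm can. A call with a gripper value outside its range is refused whole. The fingers move at their own pace and stop on an object; FORCE is the grip in N (left out, the last holds). Time passes only in rows, so rows that do not move let the fingers close. It gives the time, the measured TCP pose, the force, the opening and the grip force at its end, in the units of the state.
- bot.get_obs(): the state, without advancing time (a new reading comes with each control period).
- viewer.camera(name): name is "scene" or "top"; returns a dict with "pixels" (420x560x3 uint8, red, green, blue), "vfov" (degrees; the focal length in pixels is half the picture's height over the tangent of half this angle, whatever the lens; pixels are square), "cx", "cy" (the principal point, pixels), "R" (3x3) and "t" (3): a world point X has camera coordinates R X + t. Camera axes: x right, y down, z forward; pixel columns grow to the right and rows downward; lengths in m; the calibration is good to about 2 mm. A picture is of the moment at which its call begins. There is no depth.
- bot.job_done(): hands the job in; it is judged then, once.
Trained networks look in the newest picture that a camera, given by its name, has taken for a name from the list of things; names that differ only in an ending like _2 or _b are one class to them, and where a whole thing is asked for, a point or a joint stands for the part that bears it (a point fixed in the world has none). Each returns a list of dicts, best first, with "conf" (0 to 1); they miss things now and then, are a little off and sometimes report something else, mostly with a low value. They report only what shows in the picture. A call takes as long as a camera call. They do not tell look-alikes from the thing itself.
- finder.outline_of(camera, thing): "pixels" (420x560 bool, what is visible of it) and "extent" ([centre column, centre row, width, height] in pixels, round what is visible of it).
- finder.mark_of(camera, thing): "position" ([column, row] in pixels: a listed point, or the origin of a listed thing).
The state is a dict: "time": time; "q": joint angles; "qd": joint speeds; "joint_efforts": joint torques, N m; "ee_pos": TCP position; "tcp_rot": TCP orientation; "wrist_force": force on the tool from outside, world axes, zero at the start; "torque": the same for the moment, N m; "opening": finger opening in m; "grasp_force": force on a finger pad.
Only numpy, scipy, OpenCV 4.12 (cv2) and the standard library are available. Lean on these libraries where they do the work, as an engineer would, in place of code of your own. Each camera call takes 0.05 s, during which the arm holds its last target. There are 200 camera calls.

TASK

Open the hinged lid of the tea case all the way back until it rests on its stop. The tin inside has lost its two lids, which stand on the desk one nested on the other: carry the pair together, by the rim of the inner lid, and lower it (don't drop it) into the mouth of the tin until the inner lid is seated, then let go of the inner lid. Then lift the outer lid alone by its knob, leaving the inner lid seated and undisturbed, and finish holding the outer lid upright in the gripper, about a hand's breadth clear above the inner lid; do not shift or tip the other things on the desk or in the case.

Things in the scene. Friction and masses are not known exactly. Their poses are not given: they have to be found in the camera images.
- case: wooden open case fixed to the desk, 170 (x) x 300 (y) x 130 high, walls and floor 5 mm. Origin: centre of its underside. The lid's hinge runs along its +x (far) upper rim; its -x (near) side is the opening edge. It stands left or right of the robot's centre line and may be turned by up to 0.25 rad.
- case_lid (a joint): angle of the case's hinged lid, rad: 0 closed, 1.9 on its stop (leaning back past upright); starts at 0 to 0.2. The hinge is stiff: the lid stays at any angle it is left at (about 2 to 6 N at the handle moves it). The lid is a plate 170 (hinge to front edge) x 300 x 8 mm; its underside passes through the hinge line.
- case_lid_hinge (a point): point on the hinge line, at the middle of the case's +x upper rim, 130.5 mm above the desk; its x and y axes are those of the lid (they turn with the lid about y), y along the hinge.
- case_lid_handle (a point): middle of the bar handle on the lid's upper side: a bar 100 mm long, about 10 mm thick, parallel to the hinge, with a post at each end; its centre is 140 mm from the hinge towards the front edge (lid -x) and 43 mm above the lid's underside (35 mm off its upper face).
- tin: rectangular steel tin fixed upright inside the case in a low black foot frame (110 x 76 x 12), open at the top: 94 (x) x 60 (y) outside, 75 high, wall 3, so the mouth is 88 x 54. Origin: centre of its underside, which is on the case floor; x along its long side, roughly the case's x. It stands in the left or right half of the case.
- inner_lid: steel inner lid, at first standing on the desk. From its origin (centre of underside) up: plug (z 0-6: 80 x 46, z 6-14: 84 x 50), 2 mm play each side in the tin; rim 100 (x) x 66 (y), z 14-28, rests on the tin's edge, gripped across its 66 mm sides; boss 76 x 42, z 28-36, inside the outer lid. 0.12 kg. Seated: origin 61 mm above the tin's, long sides parallel, either way round.
- outer_lid: steel outer lid lying loosely on the inner lid's rim: cap open below, 86 (x) x 52 (y) x 16 high, walls 3, over the boss with 2 mm play each side; bar knob on top 40 (x) x 16 (y), z 16 to 34. Origin: centre of its lower edge; nested, 28 mm above the inner lid's. Only gravity holds it: lifted by the knob it comes off alone. 0.10 kg.
- jar: bystander: closed jar 44 across, 85 high, in the other half of the case. Origin: centre of underside.
- mug: bystander: white cup 72 across, 85 high, standing about 135 mm from the lids. Origin: centre of underside.
- spare_lid: bystander: plain round steel lid 68 across, 12 high, lying about 120 mm from the lids on the robot's side. Origin: centre of underside.
- stapler: bystander: black stapler 130 x 34 x 43, lying crosswise beyond the middle of the desk. Origin: centre of underside.
There are look-alikes about, which are no part of the job. What is shaped like the inner_lid but green or purple is not meant.

How it is judged:
By the outcome, as a careful person would: the job done as asked, in the order asked, and still so for the second after the job is handed in, while the arm keeps its last pose, push and grip.
It also fails if it takes over 72 s, if anything falls off the work surface, if the arm or the gripper's body presses on something with over 40 N, if the wrist force passes 120 N, or if a joint passes its speed limit or range.

## Working session

There is one attempt and no reset: what is moved stays moved. The work goes in short steps, Python scripts to look and compute and a shell command to move; the robot and the scene stay as the last step left them, time stands still between calls to the robot, and variables do not carry over. Pictures are saved under pics/ and viewed, at most 10 in all, crops included, and the job is handed in when it is done.

```bash
mkdir -p pics; cat > h.py <<'E'
import numpy as np, cv2
from workcell import bot, viewer, finder
def cam(n,fn=None):
    c=viewer.camera(n)
    c['f']=210/np.tan(np.radians(c['vfov'])/2)
    c['R']=np.array(c['R']);c['t']=np.array(c['t'])
    if fn: cv2.imwrite('pics/'+fn,cv2.cvtColor(c['pixels'],cv2.COLOR_RGB2BGR))
    return c
def ray(c,p):
    d=np.array([(p[0]-c['cx'])/c['f'],(p[1]-c['cy'])/c['f'],1])
    return -c['R'].T@c['t'], c['R'].T@d
def atz(c,p,z):
    o,d=ray(c,p); return o+d*(z-o[2])/d[2]
def proj(c,X):
    x=c['R']@np.asarray(X,float)+c['t']; return np.array([c['cx']+c['f']*x[0]/x[2],c['cy']+c['f']*x[1]/x[2]])
E
python3 - <<'E'
from h import *
np.set_printoptions(precision=3,suppress=True)
C={n:cam(n,n+'0.png') for n in('scene','top')}
for n,c in C.items(): print(n,c['f'],-c['R'].T@c['t'],c['R'].tolist())
Z=dict(case=0,case_lid_hinge=.1305,case_lid_handle=.18,tin=.005,inner_lid=0,outer_lid=.028,jar=.005,mug=0,spare_lid=0,stapler=0)
for t,z in Z.items():
  for n,c in C.items():
    for m in finder.mark_of(n,t)[:4]: print(t,n,round(m['conf'],2),np.round(m['position'],1),atz(c,m['position'],z))
im=[cv2.imread(f'pics/{n}0.png') for n in C]
E
python3 -c "
from h import *;print(bot.get_obs())"
```

```text
scene 498.7355589927973 [1.057 0.617 0.899] [[-0.7395658878569957, 0.6728642688749886, -0.017203871355619755], [0.49067919657943904, 0.52147233877473, -0.6980691412295558], [-0.46073443930582164, -0.5247097059938385, -0.7158236520773881]]
top 398.5380557237156 [0.411 0.027 0.931] [[-0.0018403528350337272, -0.9999800637619883, -0.0060402963514025205], [-0.9790768601295837, 0.0030309156317551164, -0.20346821744250126], [0.20348246868032238, 0.0055394610751738115, -0.9790629189744439]]
case scene 0.71 [234.8 184.1] [ 0.515 -0.226  0.   ]
case top 0.91 [402.  251.7] [ 0.518 -0.238  0.   ]
case_lid_hinge scene 0.8 [203.7 160.6] [ 0.597 -0.222  0.131]
case_lid_hinge top 0.59 [409.7 209.1] [ 0.59  -0.222  0.13 ]
case_lid_handle scene 0.96 [243.  118.1] [ 0.46  -0.235  0.18 ]
case_lid_handle top 0.72 [433.3 275. ] [ 0.453 -0.242  0.18 ]
inner_lid scene 0.94 [414.9 328.7] [0.516 0.375 0.   ]
inner_lid scene 0.9 [325.1 240.5] [0.481 0.081 0.   ]
inner_lid scene 0.88 [361.4 286.4] [0.517 0.23  0.   ]
inner_lid top 0.92 [202.2 256.6] [0.507 0.229 0.   ]
inner_lid top 0.91 [262.6 265.8] [0.486 0.
[... 452 characters left out ...]
.9 294.6] [0.758 0.035 0.   ]
{'time': 1.1, 'q': array([-6.67498093e+01,  4.97831462e+00,  1.00807949e+01,  9.51002865e+01,
       -3.43579936e-04,  8.99990633e+01]), 'qd': array([ 0.00851751,  0.0242278 , -0.01978256, -0.04432908,  0.05694251,
        0.03110518]), 'joint_efforts': array([ 2.55294190e-04, -5.20115483e+01,  4.64859903e+01,  1.77803271e-03,
       -3.75487980e-05,  4.11844809e-06]), 'ee_pos': array([ 0.21711146, -0.50534029,  0.2313129 ]), 'tcp_rot': array([1.79997806e+02, 3.43615802e-04, 2.32511274e+01]), 'wrist_force': array([-0.7207159 , -0.1680531 ,  0.32830444]), 'torque': array([ 0.01426753,  0.01900848, -0.00511367]), 'grasp_force': 0.0, 'opening': 0.08549650080442835}
```

View pics/scene0.png

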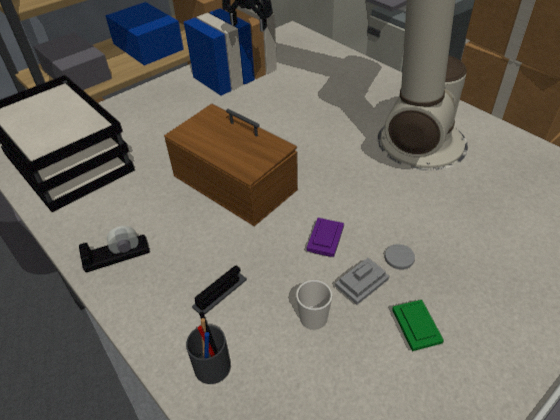

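View pics/top0.png

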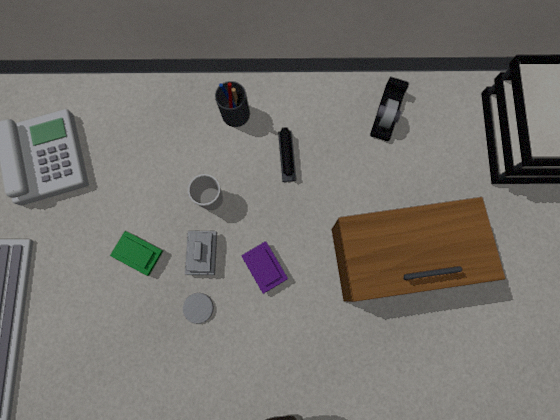

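The scene picture shows three things of inner-lid shape: grey with a knob at (362,281), purple at (325,237) and green at (417,324). In the top view they are at (201,252), (265,267) and (137,253). The grey one is the steel nested pair with the bar knob, so it is the one meant. The case stands on the right, lid nearly shut, with its handle at top (433,274). Next I'll fit the poses and view one confirming crop.

```bash
cat >> h.py <<'E'
from scipy.optimize import minimize
def box(x0,x1,y0,y1,z0,z1): return np.array([[x,y,z] for x in(x0,x1) for y in(y0,y1) for z in(z0,z1)])
def cbox(lx,ly,z0,z1): return box(-lx/2,lx/2,-ly/2,ly/2,z0,z1)
def place(P,x,y,z,yaw):
    c,s=np.cos(yaw),np.sin(yaw); return P@np.array([[c,s,0],[-s,c,0],[0,0,1]])+[x,y,z]
def mask(c,Ps,S=4):
    m=np.zeros((420*S,560*S),np.uint8)
    for P in Ps:
        uv=np.array([proj(c,p) for p in P]); uv=(uv+.5)*S-.5
        cv2.fillConvexPoly(m,cv2.convexHull(np.round(uv).astype(np.int32)),255)
    return cv2.resize(m,(560,420),interpolation=cv2.INTER_AREA)/255.
def fit(model,p0,obs,step):
    # obs: list of (cam, boolmask); each view scored by IoU
    def cost(p):
        e=0
        for c,m in obs:
            q=mask(c,model(p)); e+=1-np.minimum(q,m).sum()/np.maximum(q,m).sum()
        return e/len(obs)
    p0=np.array(p0,float); sim=np.vstack([p0]+[p0+np.eye(len(p0))[i]*step[i] for i in range(len(p0))])
    r=minimize(cost,p0,method='Nelder-Mead',options=dict(initial_simplex=sim,xatol=2e-4,fatol=1e-4,maxiter=250)); return r.x,r.fun
def lidbox(p): # case x,y,yaw,phi
    P=box(-.17,0,-.15,.15,0,.008); c,s=np.cos(p[3]),np.sin(p[3])
    Q=np.c_[P[:,0]*c+P[:,2]*s, P[:,1], -P[:,0]*s+P[:,2]*c]+[.085,0,.1305]
    return place(Q,p[0],p[1],0,p[2])
E
python3 - <<'E'
from h import *
np.set_printoptions(precision=4,suppress=True)
C={n:cam(n) for n in('scene','top')}
O={}
for t in('case','case_lid','inner_lid','outer_lid'):
  for n in C:
    for o in finder.outline_of(n,t)[:4]:
      print(t,n,round(o['conf'],2),np.round(o['extent'],0),o['pixels'].sum()); O.setdefault((t,n),[]).append(o)
obs=[(C[n],O['case_lid',n][0]['pixels'].astype(float)) for n in C]
print('caselid',fit(lambda p:[lidbox(p)],[.515,-.232,.1,.1],obs,[.01,.01,.05,.05]))
pick=lambda t,n,uv:min(O[t,n],key=lambda o:np.hypot(*(np.array(o['extent'][:2])-uv)))['pixels']
U={'scene':(362,281),'top':(201,252)}
obs=[(C[n],(pick('inner_lid',n,U[n])|pick('outer_lid',n,U[n])).astype(float)) for n in C]
for y0 in(-.1,1.47):
  print('pair',fit(lambda p:[place(b,p[0],p[1],0,p[2]) for b in(cbox(.084,.05,0,.014),cbox(.1,.066,.014,.028),cbox(.086,.052,.028,.044),cbox(.04,.016,.044,.062))],[.516,.23,y0],obs,[.01,.01,.1]))
im=C['top']['pixels'];a=cv2.resize(im[215:335,100:300],(800,480),interpolation=cv2.INTER_CUBIC)
cv2.imwrite('pics/crop1.png',a[:,:,::-1])
E
```

```text
case scene 0.75 [232. 165. 133. 124.] 10447
case top 0.63 [197. 306.  33.  31.] 750
case top 0.59 [420. 246. 176. 108.] 13604
case top 0.18 [423. 248. 165. 103.] 12972
case_lid scene 0.85 [232. 145. 129.  81.] 5541
case_lid top 0.74 [422. 249. 164. 103.] 12753
inner_lid scene 0.95 [418. 324.  50.  50.] 1560
inner_lid scene 0.93 [362. 290.  53.  30.] 402
inner_lid scene 0.84 [326. 237.  35.  40.] 1005
inner_lid top 0.75 [200. 253.  35.  42.] 248
inner_lid top 0.65 [136. 252.  51.  45.] 1332
inner_lid top 0.6 [265. 268.  46.  51.] 1327
outer_lid scene 0.77 [365. 275.  44.  37.] 974
outer_lid top 0.72 [199. 252.  22.  40.] 894
caselid (array([ 0.5097, -0.2333,  0.1321,  0.038 ]), np.float64(0.03241657244606011))
pair (array([ 0.5159,  0.2284, -0.0255]), np.float64(0.09940343600055301))
pair (array([0.5161, 0.2285, 3.1172]), np.float64(0.09785432741269656))
```

View pics/crop1.png

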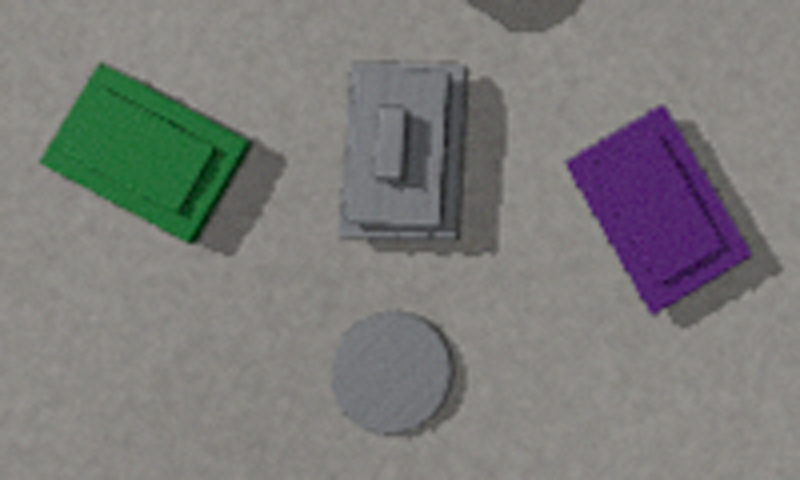

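The crop confirms it. The middle grey piece with the bar knob is the nested steel pair, at crop (405,150), which is top (201,252). Green and purple are decoys, and the round piece at crop (393,372) is the spare lid. Now I'll move over the handle.

```bash
cat > d.py <<'E'
# python3 d.py x y z roll pitch yaw : delta in tool axes (mm) and turn (deg) from now
import sys; from h import *; from scipy.spatial.transform import Rotation as R
o=bot.get_obs(); T=list(map(float,sys.argv[1:])); Rn=R.from_euler('xyz',o['tcp_rot'],degrees=True)
print('t',round(o['time'],2),'pos',np.round(o['ee_pos'],4),'rot',np.round(o['tcp_rot'],1),'F',np.round(o['wrist_force'],1),'open',round(o['opening'],4),'q',np.round(o['q'],0))
Rt=R.from_euler('xyz',T[3:],degrees=True)
print('shift now-axes',np.round(Rn.inv().apply(np.array(T[:3])-o['ee_pos'])*1000,1),'turn',np.round((Rn.inv()*Rt).as_rotvec(degrees=True),1),'shift target-axes',np.round(Rt.inv().apply(np.array(T[:3])-o['ee_pos'])*1000,1))
E
python3 -m inch '[[[50,46.5,-21.2,-7,0,0,0],[50,46.5,-21.2,-7,0,0,0],[50,46.5,-21.2,-7,0,0,0],[50,46.5,-21.2,-7,0,0,0],[50,46.5,-21.2,-7,0,0,0],[50,46.5,-21.2,-7,0,0,0],[50,46.5,-21.2,-7,0,0,0],[50,0,0,0,0,0,-10.6]]]' 25
python3 -m inch '[[[50,0,0,0,0,0,-10.6],[50,0,0,0,0,0,-10.6],[50,0,0,0,0,0,-10.6],[50,0,0,0,0,0,-10.6],[50,0,0,0,0,0,-10.6],[50,0,0,0,0,0,-10.6],[50,0,0,0,0,0,0]]]'
python3 d.py .457 -.240 .167 180 0 97.6
```

```text
time: 2.6
ee_pos: [0.4595, -0.2381, 0.2805]
tcp_rot: [180.0, -0.0, 34.2]
wrist_force: [-1.3, -0.1, 0.3]
opening: 0.0429
grasp_force: 0.0
time: 3.48
ee_pos: [0.4576, -0.2405, 0.2803]
tcp_rot: [180.0, 0.0, 97.4]
wrist_force: [-0.7, 0.1, 0.5]
opening: 0.0428
grasp_force: 0.0
t 3.48 pos [ 0.4576 -0.2405  0.2803] rot [180.    0.   97.4] F [-0.7  0.1  0.5] open 0.0428 q [-28.   2.  12. 100.  -0.  55.]
shift now-axes [  0.6  -0.5 113.3] turn [ 0.   0.  -0.2] shift target-axes [  0.6  -0.5 113.3]
```

```bash

python3 -m inch '[[[50,0,0,40,0,0,0],[50,0,0,40,0,0,0],[50,0,0,23,0,0,0],[50,0,0,10,0,0,0],[5,0,0,0,0,0,0],[5,0,0,0,0,0,0],[5,0,0,0,0,0,0],[5,0,0,0,0,0,0]]]' 25
```

```text
time: 4.47
ee_pos: [0.4573, -0.2408, 0.1685]
tcp_rot: [-180.0, 0.1, 97.4]
wrist_force: [-5.3, -0.5, 2.2]
opening: 0.0097
grasp_force: 25.3
```

```bash

python3 -m inch '[[[5,0,7.3,-17.2,0,0,0],[5,0,9.4,-16.1,0,0,0],[5,0,11.4,-14.8,0,0,0],[5,0,13.1,-13.2,0,0,0],[5,0,0,0,0,0,0]]]' 25
python3 -c "
from h import *
c=cam('scene','s1.png')"
```

```text
time: 5.1
ee_pos: [0.4982, -0.2351, 0.2314]
tcp_rot: [180.0, 0.1, 97.4]
wrist_force: [-10.0, 2.3, 11.0]
opening: 0.0098
grasp_force: 25.8
```

View pics/s1.png

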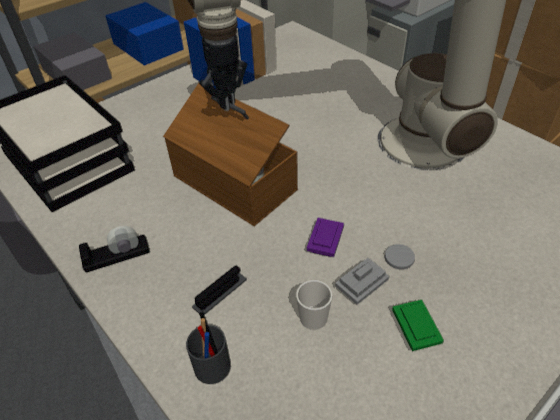

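The picture shows the lid raised about 30°, with the bar still in the gripper at (230,105). It is following the arc, so I continue.

```bash

python3 -m inch '[[[5,0,14.8,-11.5,0,0,0],[5,0,16,-9.4,0,0,0],[5,0,17.2,-7.4,0,0,0],[5,0,17.9,-5.1,0,0,0],[5,0,18.4,-2.8,0,0,0],[5,0,10,0,0,0,0],[5,0,0,0,0,0,0]]]' 25
```

```text
time: 6.02
ee_pos: [0.5932, -0.2224, 0.2669]
tcp_rot: [179.8, 0.0, 97.5]
wrist_force: [1.0, 3.0, 5.3]
opening: 0.0094
grasp_force: 26.3
```

```bash

python3 -m inch '[[[28,0,0,0,0,0,0],[28,0,0,0,0,0,0],[28,0,0,-45,0,0,0],[28,0,0,-45,0,0,0],[0,0,-60,0,0,0,0],[0,0,-60,0,0,0,0],[0,0,-30,0,0,0,0],[0,0,0,50,0,0,0]]]' 25
python3 -m inch '[[[0,0,0,56,0,0,0],[0,0,30,0,0,0,0],[0,0,30,0,0,0,0],[0,0,20,0,0,0,0],[0,0,0,0,0,0,0]]]'
python3 -c "
from h import *
c=cam('scene','s2.png')"
```

```text
time: 7.02
ee_pos: [0.4424, -0.2434, 0.3084]
tcp_rot: [179.6, 0.3, 97.3]
wrist_force: [1.6, -0.5, -0.1]
opening: -0.0001
grasp_force: 0.0
time: 7.65
ee_pos: [0.5238, -0.232, 0.2499]
tcp_rot: [179.9, 0.1, 97.5]
wrist_force: [0.6, 0.2, 0.4]
opening: 0.0001
grasp_force: 0.0
```

View pics/s2.png

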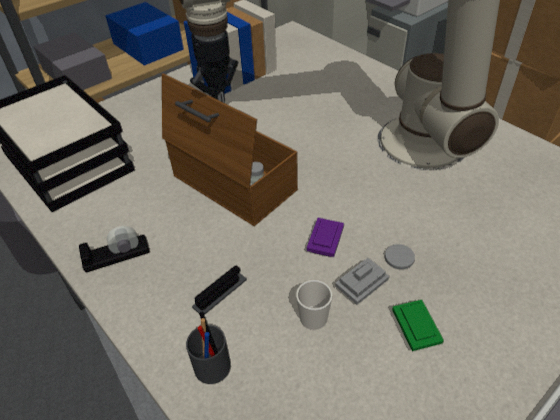

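The lid now stands at about 70° with the bar at (197,111), and the gripper is inside it at (215,75). Next I push it back to the stop.

```bash

python3 -m inch '[[[0,0,20,0,0,0,0],[0,0,20,0,0,0,0],[0,0,15,0,0,0,0],[0,0,15,0,0,0,0],[0,0,15,0,0,0,0],[0,0,0,0,0,0,0]]]' 25; python3 -m inch '[[[0,0,8,0,0,0,0],[0,0,0,0,0,0,0]]]'; python3 -m inch '[[[0,0,8,0,0,0,0],[0,0,0,0,0,0,0]]]'
```

```text
time: 8.45
ee_pos: [0.6071, -0.2209, 0.2481]
tcp_rot: [-179.9, -0.0, 97.5]
wrist_force: [-0.7, -0.2, -0.2]
opening: -0.0003
grasp_force: 0.0
time: 8.7
ee_pos: [0.6149, -0.22, 0.2489]
tcp_rot: [180.0, 0.0, 97.4]
wrist_force: [0.4, -0.5, -0.1]
opening: -0.0002
grasp_force: 0.0
time: 8.95
ee_pos: [0.6231, -0.2188, 0.2486]
tcp_rot: [-180.0, -0.0, 97.5]
wrist_force: [-0.1, -0.2, -0.6]
opening: -0.0001
grasp_force: 0.0
```

```bash

python3 -m inch '[[[0,0,8,0,0,0,0],[0,0,0,0,0,0,0]]]'; cat > phi.py <<'E'
from h import *
np.set_printoptions(precision=4,suppress=True)
C={n:cam(n) for n in('scene','top')}
for n in C:
  print(n,[(round(m['conf'],2),np.round(m['position'],0)) for m in finder.mark_of(n,'case_lid_handle')[:1]])
  l=finder.outline_of(n,'case_lid')
  if l:
    m=l[0]['pixels'].astype(float); b=[]
    for ph in np.arange(1.0,1.96,.05):
      q=mask(C[n],[lidbox((.51,-.233,.132,ph))]); b.append((np.minimum(q,m).sum()/np.maximum(q,m).sum(),ph))
    print(n,l[0]['conf'],sorted(b)[-3:])
for ph in(1.3,1.5,1.7,1.9):
  P=np.array([[.085-.14*np.cos(ph)+.043*np.sin(ph),0,.1305+.14*np.sin(ph)+.043*np.cos(ph)]]);P=place(P,.51,-.233,0,.132)[0]
  print(ph,P,[np.round(proj(C[n],P),0) for n in C])
E
python3 phi.py
```

```text
time: 9.2
ee_pos: [0.6252, -0.2186, 0.2488]
tcp_rot: [-179.3, -0.0, 97.3]
wrist_force: [-34.5, -1.4, 7.2]
opening: 0.0001
grasp_force: 16.8
scene [(0.87, array([166., 137.]))]
scene 0.66 [(np.float64(0.0), np.float64(1.8500000000000008)), (np.float64(0.0), np.float64(1.9000000000000008)), (np.float64(0.0), np.float64(1.9500000000000008))]
top [(0.68, array([418., 149.]))]
top 0.94 [(np.float64(0.5481491135734992), np.float64(1.9500000000000008)), (np.float64(0.5608054312592048), np.float64(1.8500000000000008)), (np.float64(0.5729974658343293), np.float64(1.9000000000000008))]
1.3 [ 0.5982 -0.2213  0.2769] [array([194., 109.]), array([435., 186.])]
1.5 [ 0.627  -0.2175  0.2732] [array([184., 117.]), array([430., 170.])]
1.7 [ 0.6544 -0.2138  0.2638] [array([175., 126.]), array([425., 157.])]
1.9 [ 0.6795 -0.2105  0.2491] [array([167., 137.]), array([420., 147.])]
```

The lid is on its stop: the handle at (166,137) matches the 1.9 rad prediction (167,137), and the push reached 34 N. Now I back off and go to the pair.

```bash

python3 -m inch '[[[0,0,-30,0,0,0,0],[100,0,-60,-15,0,0,0],[100,50,-20,-30,0,0,0],[100,60,0,0,0,0,-10],[100,60,0,0,0,0,-10],[100,55,0,0,0,0,-10],[100,50,0,0,0,0,-10],[100,0,0,0,0,0,-10]]]' 
python3 -m inch '[[[100,0,0,0,0,0,-10],[100,0,0,0,0,0,-10],[100,0,0,0,0,0,-10]]]' 
python3 d.py .516 .2285 .15 180 0 178.5
python3 - <<'E'
from h import *
np.set_printoptions(precision=4,suppress=True)
C={n:cam(n,n+'3.png') for n in('scene','top')}
for t,z in(('tin',.005),('jar',.005)):
  for n,c in C.items():
    for m in finder.mark_of(n,t)[:3]: print(t,n,round(m['conf'],2),np.round(m['position'],1),atz(c,m['position'],z))
    for o in finder.outline_of(n,t)[:3]: print(t,n,round(o['conf'],2),np.round(o['extent']),o['pixels'].sum())
im=C['top']['pixels'][190:310,320:520]; cv2.imwrite('pics/crop3.png',cv2.resize(im,(800,480),interpolation=cv2.INTER_CUBIC)[:,:,::-1])
E
```

```text
time: 10.5
ee_pos: [0.4322, 0.0249, 0.2948]
tcp_rot: [179.9, 0.1, 148.0]
wrist_force: [1.4, -0.9, 1.1]
opening: 0.0855
grasp_force: 0.0
time: 10.88
ee_pos: [0.4336, 0.0229, 0.294]
tcp_rot: [180.0, 0.0, 177.8]
wrist_force: [-0.2, -0.3, -0.9]
opening: 0.0858
grasp_force: 0.0
t 10.88 pos [0.4336 0.0229 0.294 ] rot [180.    0.  177.8] F [-0.2 -0.3 -0.9] open 0.0858 q [  3.  -9.   4. 103.   0.   5.]
shift now-axes [-74.3 208.6 144.1] turn [ 0.   0.  -0.7] shift target-axes [-76.9 207.7 144. ]
tin scene 0.29 [204.8 159.6] [ 0.5171 -0.36    0.005 ]
tin scene 0.86 [230. 151.  25.  34.] 266
tin top 0.64 [432.1 255.8] [ 0.5074 -0.3057  0.005 ]
tin top 0.81 [446. 257.  30.  49.] 1164
jar scene 0.86 [256.7 189.1] [ 0.4883 -0.1658  0.005 ]
jar scene 0.71 [256. 174.  17.  27.] 296
```

View pics/crop3.png

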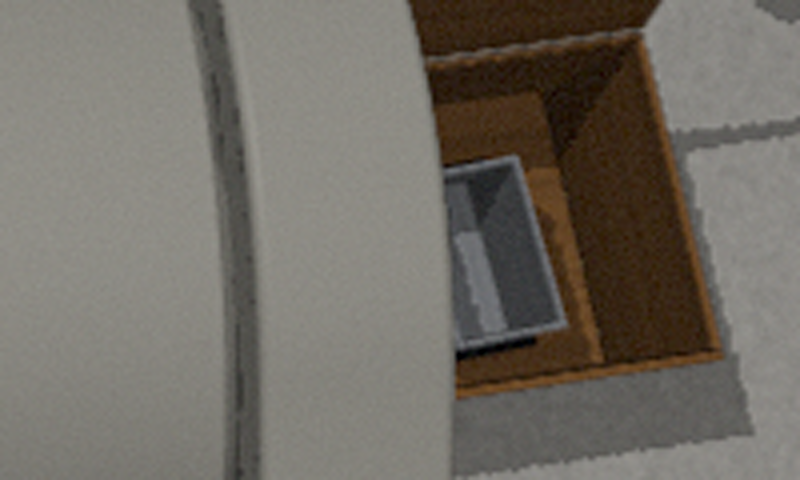

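```bash

python3 -m inch '[[[100,-19,52,0,0,0,0],[100,-19,52,0,0,0,0],[100,-19,52,36,0,0,0],[100,-18,52,36,0,0,-0.7],[100,0,0,36,0,0,0],[100,0,0,36,0,0,0],[100,0,0,0,0,0,0]]]' 
python3 d.py .516 .2285 .05 180 0 178.5
cat > tin.py <<'E'
from h import *
np.set_printoptions(precision=4,suppress=True)
C={n:cam(n,n+'4.png') for n in('scene','top')}
for t,z in(('tin',.005),('jar',.005)):
  for n,c in C.items():
    for m in finder.mark_of(n,t)[:3]: print(t,n,round(m['conf'],2),np.round(m['position'],1),atz(c,m['position'],z))
    for o in finder.outline_of(n,t)[:3]: print(t,n,round(o['conf'],2),np.round(o['extent']),o['pixels'].sum())
o=finder.outline_of('top','tin')[0]
print(fit(lambda p:[place(cbox(.094,.06,0,.075),p[0],p[1],.005,p[2])],[.51,-.3,.13],[(C['top'],o['pixels'].astype(float))],[.01,.01,.05]))
im=C['top']['pixels'][190:310,320:520]; cv2.imwrite('pics/crop4.png',cv2.resize(im,(800,480),interpolation=cv2.INTER_CUBIC)[:,:,::-1])
E
python3 tin.py
```

```text
time: 12.25
ee_pos: [0.5142, 0.2214, 0.1508]
tcp_rot: [-179.9, -0.3, 178.1]
wrist_force: [-0.0, 0.0, 0.9]
opening: 0.0855
grasp_force: 0.0
t 12.25 pos [0.5142 0.2214 0.1508] rot [-179.9   -0.3  178.1] F [-0.   0.   0.9] open 0.0855 q [23.  6.  2. 87.  0. 25.]
shift now-axes [ -2.1   7.3 100.8] turn [-0.1 -0.3 -0.4] shift target-axes [ -1.6   7.1 100.8]
tin scene 0.82 [231. 151.  25.  34.] 276
tin top 0.67 [430.9 256.8] [ 0.5051 -0.3028  0.005 ]
tin top 0.88 [435. 256.  52.  54.] 2072
tin top 0.5 [198. 260.  24.  21.] 509
tin top 0.18 [424. 177. 180.  75.] 9006
jar scene 0.67 [257. 189.] [ 0.4875 -0.1656  0.005 ]
jar scene 0.51 [254. 173.  13.  25.] 287
jar scene 0.37 [365. 275.  40.  32.] 936
jar top 0.91 [370.9 261.7] [ 0.4941 -0.1633  0.005 ]
jar top 0.92 [377. 261.  30.  23.] 445
jar top 0.57 [201. 306.  21.  30.] 595
(array([ 0.5061, -0.2991,  0.1986]), np.float64(0.1522107751686217))
```

View pics/crop4.png

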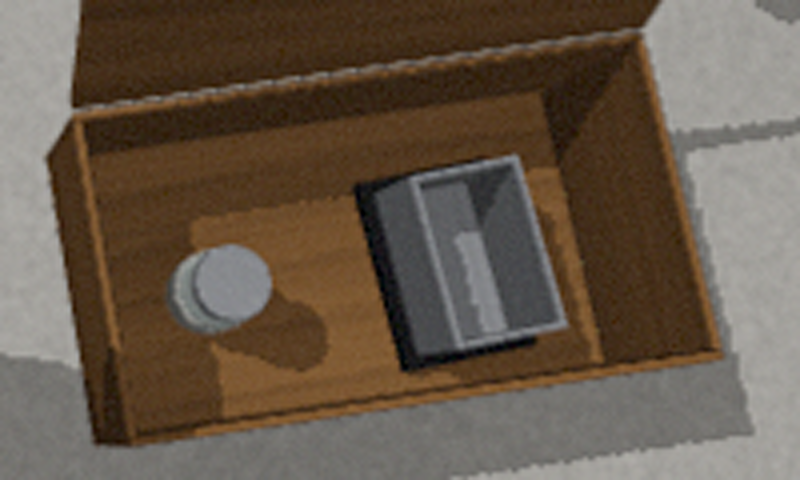

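The crop shows the open tin's rim, with outer corners near (408,178), (518,155), (568,326) and (456,350). The jar is at (222,285). I compute the mouth pose from these corners at z = 0.08.

```bash
cat > mouth.py <<'E'
from h import *
from scipy.optimize import least_squares
np.set_printoptions(precision=4,suppress=True)
c=cam('top'); g=cv2.GaussianBlur(cv2.cvtColor(c['pixels'],cv2.COLOR_RGB2GRAY),(3,3),0)
K=np.array([(408,178),(518,155),(568,326),(456,350)],float); K=(K+.5)/4-.5+[320,190]
W=np.array([atz(c,k,.080) for k in K]); ctr=W.mean(0); print(W[:,:2],ctr)
print('sides',[np.linalg.norm(W[i]-W[(i+1)%4]) for i in range(4)])
yaw=lambda v:np.degrees(np.arctan2(v[1],v[0])); print('yaw long',yaw(W[0]-W[3]),yaw(W[1]-W[2]),'short-90',yaw(W[0]-W[1])-90,yaw(W[3]-W[2])-90)
# refine: bright rim band (wall 3 mm): maximise mean brightness of rim minus neighbours in a band in/out
H=c['pixels'].astype(np.float32).mean(2)
def samp(p,hx,hy):
    s=np.linspace(-1,1,60); L=np.vstack([np.c_[s*hx,0*s+hy],np.c_[s*hx,0*s-hy],np.c_[0*s+hx,s*hy],np.c_[0*s-hx,s*hy]])
    X=place(np.c_[L,0*L[:,0]],p[0],p[1],.08,p[2]); uv=np.array([proj(c,x) for x in X],np.float32)
    return cv2.remap(H,uv[:,0].reshape(1,-1),uv[:,1].reshape(1,-1),cv2.INTER_LINEAR).mean()
f=lambda p:-(samp(p,.0455,.0285)-.5*samp(p,.0405,.0235)-.5*samp(p,.0505,.0335))
best=min((minimize(f,[ctr[0]+a,ctr[1]+b,y],method='Nelder-Mead',options=dict(initial_simplex=[[ctr[0]+a,ctr[1]+b,y],[ctr[0]+a+.003,ctr[1]+b,y],[ctr[0]+a,ctr[1]+b+.003,y],[ctr[0]+a,ctr[1]+b,y+.04]])) for a in(-.002,.002) for b in(-.002,.002) for y in(.12,.18)),key=lambda r:r.fun)
print(best.x,np.degrees(best.x[2]),best.fun)
E
python3 mouth.py
```

```text
[[ 0.5463 -0.2598]
 [ 0.5588 -0.32  ]
 [ 0.467  -0.3386]
 [ 0.4545 -0.2785]] [ 0.5067 -0.2992  0.08  ]
sides [np.float64(0.061481598284116194), np.float64(0.09364720393293821), np.float64(0.06131893056413464), np.float64(0.09370224087417015)]
yaw long 11.547348518980979 11.447753129778235 short-90 11.641629837200327 11.693438215110007
[ 0.5071 -0.2995  0.2023] 11.59147298780258 -56.00927734375
```

```bash

python3 -m inch '[[[100,-1.6,7,20,0,0,-0.4],[100,0,0,30,0,0,0],[100,0,0,30,0,0,0],[100,0,0,20,0,0,0],[100,0,0,0,0,0,0]]]' 
python3 d.py .516 .2285 .005 180 0 178.5
```

```text
time: 13.48
ee_pos: [0.5164, 0.2284, 0.052]
tcp_rot: [-179.9, -0.2, 178.5]
wrist_force: [0.4, 0.3, 1.1]
opening: 0.0857
grasp_force: 0.0
t 13.47 pos [0.5164 0.2284 0.052 ] rot [-179.9   -0.2  178.5] F [0.4 0.3 1.1] open 0.0857 q [24.  7. -7. 76.  0. 25.]
shift now-axes [ 0.3  0.2 47. ] turn [-0.1 -0.2  0. ] shift target-axes [ 0.4  0.1 47. ]
```

```bash

python3 -m inch '[[[100,0.4,0,25,0,0,0],[100,0,0,18,0,0,0],[100,0,0,6,0,0,0],[100,0,0,0,0,0,0],[60,0,0,0,0,0,0],[60,0,0,0,0,0,0],[60,0,0,0,0,0,0],[60,0,0,0,0,0,0]]]' 40
python3 d.py .516 .2285 .003 180 0 178.5
```

```text
time: 14.48
ee_pos: [0.5175, 0.229, 0.0056]
tcp_rot: [180.0, 0.1, 178.5]
wrist_force: [-0.9, -1.2, 6.0]
opening: 0.065
grasp_force: 45.7
t 14.47 pos [0.5175 0.229  0.0056] rot [1.800e+02 1.000e-01 1.785e+02] F [-0.9 -1.2  6. ] open 0.065 q [ 24.   9. -11.  70.   0.  25.]
shift now-axes [ 1.5 -0.6  2.6] turn [0.  0.1 0. ] shift target-axes [ 1.5 -0.6  2.6]
```

```bash

python3 -m inch '[[[60,0,0,-6,0,0,0],[60,0,0,-15,0,0,0],[60,0,0,-25,0,0,0],[60,0,0,-30,0,0,0],[60,0,0,-30,0,0,0],[60,0,0,-30,0,0,0],[60,0,0,-20,0,0,0],[60,0,0,0,0,0,0]]]' 40
python3 - <<'E'
from h import *
np.set_printoptions(precision=4,suppress=True)
C={n:cam(n,n+'5.png') for n in('scene','top')}; o=bot.get_obs(); print(o['ee_pos'],o['tcp_rot'],o['wrist_force'])
for t,z in(('inner_lid',.155),('outer_lid',.183)):
  for n,c in C.items():
    for m in finder.mark_of(n,t)[:4]: print(t,n,round(m['conf'],2),np.round(m['position'],1),atz(c,m['position'],z))
x,y=proj(C['scene'],o['ee_pos']).astype(int); im=C['scene']['pixels'][y-60:y+60,x-80:x+80]
cv2.imwrite('pics/crop5.png',cv2.resize(im,(800,600),interpolation=cv2.INTER_CUBIC)[:,:,::-1]); print(x,y)
E
```

```text
time: 15.48
ee_pos: [0.5177, 0.2292, 0.1628]
tcp_rot: [179.9, 0.2, 178.6]
wrist_force: [-0.3, 0.9, -2.7]
opening: 0.065
grasp_force: 45.0
[0.5169 0.2288 0.1601] [-179.9933   -0.0171  178.5514] [-0.497  -0.1026 -2.4137]
inner_lid scene 0.71 [414.5 331.1] [0.6135 0.4194 0.155 ]
inner_lid scene 0.59 [322.7 242.2] [0.5866 0.1733 0.155 ]
inner_lid scene 0.56 [367.1 237.9] [0.5146 0.2254 0.155 ]
inner_lid top 0.7 [182.8 246.1] [0.512  0.2347 0.155 ]
outer_lid scene 0.86 [370.6 228.3] [0.5115 0.2282 0.183 ]
outer_lid top 0.62 [183.4 243.1] [0.514  0.2263 0.183 ]
outer_lid top 0.56 [410.4 207.6] [ 0.5816 -0.2072  0.183 ]
outer_lid top 0.27 [370.7 262.2] [ 0.4771 -0.1262  0.183 ]
367 237
```

View pics/crop5.png

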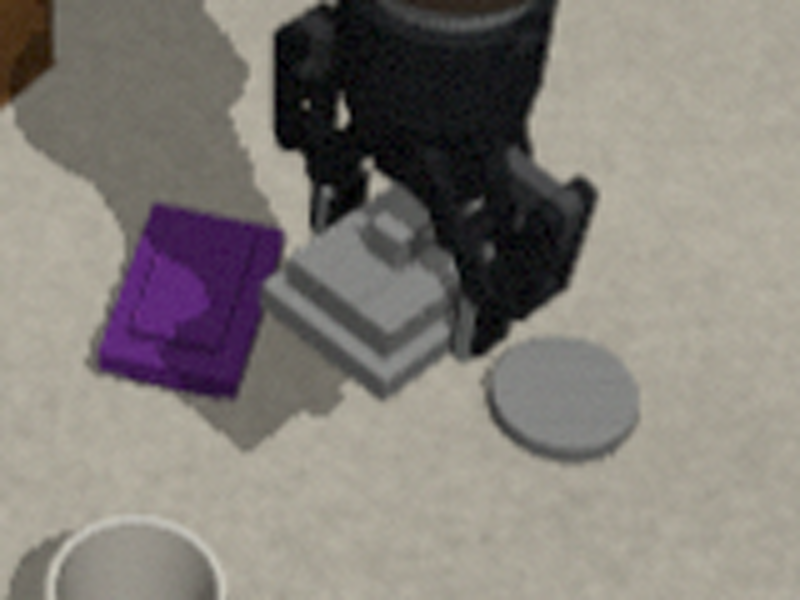

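The crop shows the pair held level by the rim, with the outer lid nested on top. The rim's far-end corners are near crop (383,398) and (265,293). I use them to check the hold offset.

```bash
python3 - <<'E'
from h import *
np.set_printoptions(precision=4,suppress=True)
c=cam('scene'); o=bot.get_obs(); x,y=proj(c,o['ee_pos']).astype(int)
f=lambda k:(np.array(k,float)+.5)/5-.5+[367-80,237-60]
z0=o['ee_pos'][2]-.0056
print(o['ee_pos'])
for nm,k,z in(('rim top +x+y',(385,380),.028),('rim bot +x+y',(385,399),.014),('rim bot +x-y',(264,293),.014),('rim top +x-y',(266,277),.028),('cap top +x+y',(388,338),.044),('cap top +x-y',(290,262),.044)): print(nm,atz(c,f(k),z0+z))
# edge-based: bare pixel gradient of rim +x face via model overlay for offsets
g=cv2.Canny(c['pixels'],30,80); d=cv2.distanceTransform(255-g,cv2.DIST_L2,3)
yw=np.radians(o['tcp_rot'][2]-180)
best=[]
s=np.linspace(-1,1,40)
for dx in np.arange(-.006,.0061,.0005):
  for dz in np.arange(-.006,.0061,.001):
    L=np.vstack([np.c_[0*s+.05,s*.033,0*s+.028],np.c_[0*s+.05,s*.033,0*s+.014],np.c_[0*s+.043,s*.026,0*s+.044]])+[dx,0,dz]
    X=place(L,o['ee_pos'][0],o['ee_pos'][1],z0,yw)
    e=np.mean([min(d[int(round(v)),int(round(u))],4) for u,v in (proj(c,q) for q in X)]); best.append((e,dx,dz))
print(sorted(best)[:6])
E
```

```text
[0.5167 0.2287 0.1597]
rim top +x+y [0.5664 0.2594 0.1821]
rim bot +x+y [0.5637 0.2587 0.1681]
rim bot +x-y [0.5583 0.1905 0.1681]
rim top +x-y [0.5613 0.1935 0.1821]
cap top +x+y [0.5615 0.2547 0.1981]
cap top +x-y [0.5602 0.2038 0.1981]
[(np.float32(0.0989525), np.float64(-0.003499999999999998), np.float64(-0.006)), (np.float32(0.10691083), np.float64(-0.0014999999999999961), np.float64(-0.003)), (np.float32(0.14325), np.float64(-0.002499999999999997), np.float64(-0.004)), (np.float32(0.14325), np.float64(0.0005000000000000056), np.float64(0.0)), (np.float32(0.1467025), np.float64(-0.0029999999999999975), np.float64(-0.006)), (np.float32(0.1467025), np.float64(-0.0019999999999999966), np.float64(-0.004))]
```

```bash

python3 -m inch '[[[60,0,-10,-25,0,0,0],[60,0,-25,-30,0,0,0],[60,0,-40,-25,0,0,0],[60,0,-45,0,0,0,0],[60,0,-45,0,0,0,0],[60,0,-45,0,0,0,0],[60,0,-45,0,0,0,0],[60,0,-45,0,0,0,0]]]' 40
python3 -m inch '[[[60,0,-45,0,0,0,-1],[60,0,-45,0,0,0,-2],[60,0,-45,0,0,0,-2],[60,0,-40,0,0,0,-2],[60,0,-30,0,0,0,-2],[60,0,-15,0,0,0,-2],[60,0,0,0,0,0,-2],[60,0,0,0,0,0,0]]]' 40
python3 d.py .5085 -.2992 .15 180 0 191.6
```

```text
time: 16.82
ee_pos: [0.5091, -0.0725, 0.2402]
tcp_rot: [180.0, -0.0, 178.6]
wrist_force: [1.0, 0.2, -2.7]
opening: 0.065
grasp_force: 45.5
time: 17.82
ee_pos: [0.5164, -0.2901, 0.2403]
tcp_rot: [180.0, -0.0, -168.4]
wrist_force: [-0.5, -0.2, -2.5]
opening: 0.065
grasp_force: 45.5
t 17.82 pos [ 0.5164 -0.2901  0.2403] rot [ 180.    -0.  -168.4] F [-0.5 -0.2 -2.5] open 0.065 q [-29.  11.  18.  97.   0. -41.]
shift now-axes [ 9.5 -7.3 90.3] turn [ 0. -0. -0.] shift target-axes [ 9.6 -7.3 90.3]
```

```bash

python3 -m inch '[[[60,5,-4,40,0,0,0],[60,4.6,-3.3,40,0,0,0],[60,0,0,30,0,0,0],[60,0,0,18,0,0,0],[60,0,0,0,0,0,0],[60,0,0,0,0,0,0]]]' 40
python3 d.py .5085 -.2992 .0716 180 0 191.6
python3 - <<'E'
from h import *
c=cam('top'); o=bot.get_obs(); print(o['ee_pos'])
a=proj(c,(.507,-.2995,.09)).astype(int); print(a)
im=c['pixels'][a[1]-45:a[1]+45,a[0]-60:a[0]+60]; cv2.imwrite('pics/crop6.png',cv2.resize(im,(800,600),interpolation=cv2.INTER_CUBIC)[:,:,::-1])
E
```

```text
time: 18.58
ee_pos: [0.5092, -0.2999, 0.114]
tcp_rot: [-179.9, 0.1, -168.4]
wrist_force: [0.1, -0.6, -2.8]
opening: 0.065
grasp_force: 45.8
t 18.57 pos [ 0.5092 -0.2999  0.114 ] rot [-1.799e+02  1.000e-01 -1.684e+02] F [ 0.1 -0.6 -2.8] open 0.065 q [-30.  10.   2.  83.  -0. -42.]
shift now-axes [ 0.6  0.9 42.4] turn [-0.1  0.1 -0. ] shift target-axes [ 0.5  0.8 42.4]
[ 0.50925626 -0.29997748  0.11413417]
[443 251]
```

View pics/crop6.png

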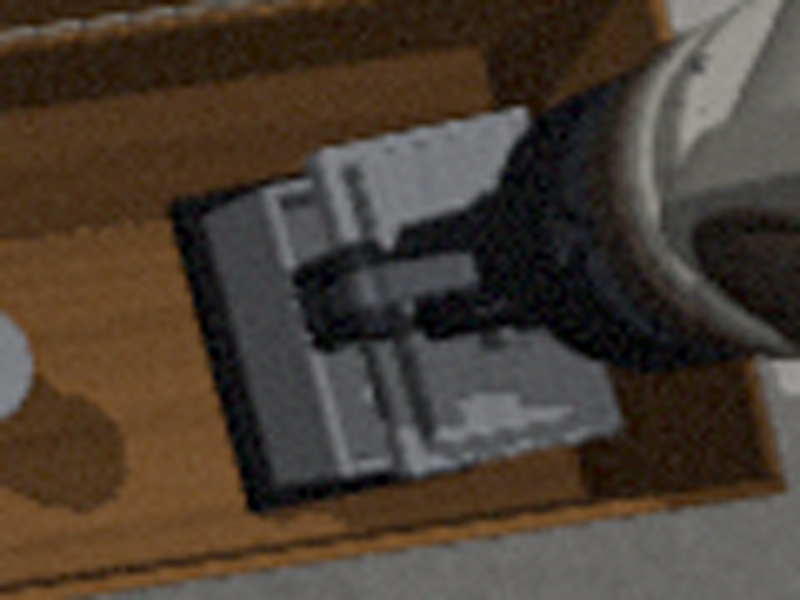

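The crop shows the pair above the tin. The tin's near-side rim corners are near (265,190) and (343,475), and the lower edge of the held rim runs from (310,162) to (394,475). I compute the relative offset from these.

```bash
python3 - <<'E'
from h import *
np.set_printoptions(precision=4,suppress=True)
c=cam('top'); f=lambda k:(np.array(k,float)+.5)/6.6667-.5+[443-60,251-45]
u=np.array([np.cos(np.radians(11.6)),np.sin(np.radians(11.6))]); v=np.array([-u[1],u[0]])
for nm,a,b,z,h in(('tin',(265,190),(343,475),.08,.03),('rim bot',(310,162),(394,475),.1224,.033),('rim top',(332,150),(415,466),.1364,.033)):
    A,B=[atz(c,f(k),z)[:2] for k in(a,b)]; print(nm,A,B,np.linalg.norm(A-B),'centre',(A+B)/2-h*v,'yaw',np.degrees(np.arctan2(*(A-B)[::-1])))
for nm,X,hx,hy,z in(('tin',(.507,-.2995),.047,.03,.08),('rim bot',(.5077,-.3002),.05,.033,.1224),('rim top',(.5077,-.3002),.05,.033,.1364)):
    for s in(1,-1):
        P=np.r_[np.array(X)+s*hx*u+hy*v,z]; print('predicted',nm,np.round((proj(c,P)-[383,206]+.5)*6.6667-.5,0))
E
```

```text
tin [ 0.5465 -0.2613] [ 0.4552 -0.2794] 0.09306923137447355 centre [ 0.5068 -0.2997] yaw 11.235064354568424
rim bot [ 0.5484 -0.2614] [ 0.4529 -0.2794] 0.09715146232197051 centre [ 0.5073 -0.3027] yaw 10.723343817345276
rim top [ 0.5497 -0.2633] [ 0.4548 -0.2805] 0.09640362794123933 centre [ 0.5089 -0.3042] yaw 10.305376491199914
predicted tin [263. 188.]
predicted tin [343. 476.]
predicted rim bot [298. 157.]
predicted rim bot [389. 478.]
predicted rim top [314. 149.]
predicted rim top [407. 475.]
```

```bash

python3 -m inch '[[[60,0.6,1.5,15,0,0,0],[60,0,0,10,0,0,0],[60,0,0,4,0,0,0],[60,0,0,4,0,0,0],[60,0,0,0,0,0,0]]]' 40
python3 -m inch '[[[60,0,0,2,0,0,0],[60,0,0,2,0,0,0],[60,0,0,0,0,0,0]]]' 40
```

```text
time: 19.3
ee_pos: [0.5076, -0.2984, 0.0793]
tcp_rot: [180.0, -0.0, -168.4]
wrist_force: [0.6, -0.4, -2.3]
opening: 0.0651
grasp_force: 45.9
time: 19.68
ee_pos: [0.5076, -0.2984, 0.0754]
tcp_rot: [180.0, -0.0, -168.5]
wrist_force: [-1.8, -0.3, -2.2]
opening: 0.0647
grasp_force: 45.9
```

```bash

python3 -m inch '[[[60,0,0,2,0,0,0],[60,0,0,1,0,0,0],[60,0,0,0,0,0,0]]]' 40
python3 -m inch '[[[60,0,0,1,0,0,0],[60,0,0,0,0,0,0]]]' 40
python3 -m inch '[[[60,0,0,1,0,0,0],[60,0,0,0,0,0,0]]]' 40
```

```text
time: 20.05
ee_pos: [0.5076, -0.2984, 0.0724]
tcp_rot: [180.0, -0.0, -168.5]
wrist_force: [0.1, -0.1, -2.4]
opening: 0.0651
grasp_force: 45.9
time: 20.3
ee_pos: [0.5077, -0.2985, 0.0717]
tcp_rot: [-180.0, 0.0, -168.4]
wrist_force: [-0.7, 0.2, -0.1]
opening: 0.0654
grasp_force: 46.1
time: 20.55
ee_pos: [0.5077, -0.2985, 0.0717]
tcp_rot: [-180.0, 0.0, -168.5]
wrist_force: [-2.4, 1.9, 6.5]
opening: 0.065
grasp_force: 46.9
```

It seated at the expected height with 6.5 N of contact. Now I release and raise the gripper to knob height.

```bash

python3 -m inch '[[[100,0,0,-1,0,0,0],[100,0,0,0,0,0,0],[100,0,0,0,0,0,0],[100,0,0,0,0,0,0],[100,0,0,-15,0,0,0],[100,0,0,-15,0,0,0],[100,0,0,-10,0,0,0],[100,0,0,0,0,0,0]]]' 40
python3 - <<'E'
from h import *
np.set_printoptions(precision=4,suppress=True)
o=bot.get_obs(); print(o['ee_pos'],o['tcp_rot'],o['wrist_force'])
c=cam('top','top7.png')
for t,z in(('inner_lid',.066),('outer_lid',.094)):
    for m in finder.mark_of('top',t)[:3]: print(t,round(m['conf'],2),np.round(m['position'],1),atz(c,m['position'],z))
E
```

```text
time: 21.55
ee_pos: [0.5082, -0.2988, 0.1129]
tcp_rot: [-179.9, 0.1, -168.5]
wrist_force: [0.4, 0.7, -0.6]
opening: 0.0855
grasp_force: 0.0
[ 0.5082 -0.2988  0.1129] [-179.9163    0.0935 -168.4506] [ 0.4108  0.6626 -0.5715]
inner_lid 0.96 [140.9 255.8] [0.5026 0.3487 0.066 ]
inner_lid 0.82 [438.4 253.4] [ 0.5062 -0.2978  0.066 ]
inner_lid 0.66 [265.3 267.2] [0.4773 0.0776 0.066 ]
outer_lid 0.79 [442.5 254.2] [ 0.5014 -0.2958  0.094 ]
```

```bash

python3 -m inch '[[[30,0,0,0,0,0,0],[30,0,0,0,0,0,0],[30,0,0,0,0,0,0],[10,0,0,0,0,0,0],[10,0,0,0,0,0,0],[10,0,0,0,0,0,0],[10,0,0,0,0,0,0],[10,0,0,0,0,0,0]]]' 30
```

```text
time: 22.7
ee_pos: [0.5077, -0.2984, 0.1115]
tcp_rot: [-180.0, 0.0, -168.4]
wrist_force: [0.3, 0.5, 0.8]
opening: 0.0151
grasp_force: 31.4
```

```bash

python3 -m inch '[[[10,0,0,-3,0,0,0],[10,0,0,-5,0,0,0],[10,0,0,-10,0,0,0],[10,0,0,-20,0,0,0],[10,0,0,-22,0,0,0],[10,0,0,-20,0,0,0],[10,0,0,-14,0,0,0],[10,0,0,-5,0,0,0]]]' 30
python3 -m inch '[[[10,0,0,0,0,0,0],[10,0,0,0,0,0,0]]]' 30
python3 - <<'E'
from h import *
np.set_printoptions(precision=4,suppress=True)
C={n:cam(n,n+'8.png') for n in('scene','top')}
for t,z in(('inner_lid',.066),('outer_lid',.192),('case_lid_handle',.249),('jar',.005),('mug',0),('spare_lid',0),('stapler',0)):
  for n,c in C.items():
    for m in finder.mark_of(n,t)[:3]: print(t,n,round(m['conf'],2),np.round(m['position'],1),atz(c,m['position'],z))
a=cv2.resize(C['top']['pixels'][185:305,340:540],(800,480),interpolation=cv2.INTER_CUBIC)
cv2.imwrite('pics/crop8.png',a[:,:,::-1])
E
```

```text
time: 23.7
ee_pos: [0.5079, -0.2986, 0.2115]
tcp_rot: [-180.0, 0.1, -168.5]
wrist_force: [0.5, -0.2, -1.2]
opening: 0.0154
grasp_force: 31.1
time: 23.95
ee_pos: [0.5074, -0.2983, 0.2097]
tcp_rot: [180.0, -0.1, -168.5]
wrist_force: [-0.3, -0.5, -0.5]
opening: 0.0153
grasp_force: 31.1
inner_lid scene 0.8 [324.5 241.3] [0.5257 0.1211 0.066 ]
inner_lid scene 0.49 [216.8 150.2] [ 0.5077 -0.3035  0.066 ]
inner_lid scene 0.22 [215.8 110.9] [ 0.4004 -0.4543  0.066 ]
inner_lid top 0.81 [139.9 253.2] [0.5082 0.3513 0.066 ]
inner_lid top 0.8 [265.  268.5] [0.4745 0.0782 0.066 ]
inner_lid top 0.79 [439.3 256.2] [ 0.5001 -0.2993  0.066 ]
outer_lid scene 0.78 [215.7 108.5] [ 0.4935 -0.301   0.192 ]
outer_lid scene 0.51 [312.6 316.9] [0.7366 0.2992 0.192 ]
outer_lid top 0.76 [462.  245.8] [ 0.5063 -0.2954  0.192 ]
outer_lid top 0.73 [434.4 256. ] [ 0.4875 -0.2427  0.192 ]
case_lid_handle scene 0.92 [167.5 137.4] [ 0.6793 -0.2103  0.249 ]
case_lid_handle top 0.84 [420.3 147.7] [ 0.6775 -0.2116  0.249 ]
jar scene 0.58 [255.2 189.8] [ 0.4929 -0.1665  0.005 ]
mug scene 0.74 [258.2 188. ] [ 0.4795 -0.1708  0.    ]
mug top 0.75 [211.7 198.7] [0.6469 0.2121 0.    ]
spare_lid scene 0.96 [397.5 258.7] [0.3987 0.2341 0.    ]
spare_lid top 0.6 [198.6 306.2] [0.3942 0.2329 0.    ]
stapler scene 0.87 [219.  294.9] [0.7602 0.0342 0.    ]
stapler scene 0.17 [254.5 191.1] [ 0.4943 -0.1682  0.    ]
stapler top 0.89 [284.6 157.7] [0.7503 0.0363 0.    ]
```

View pics/crop8.png

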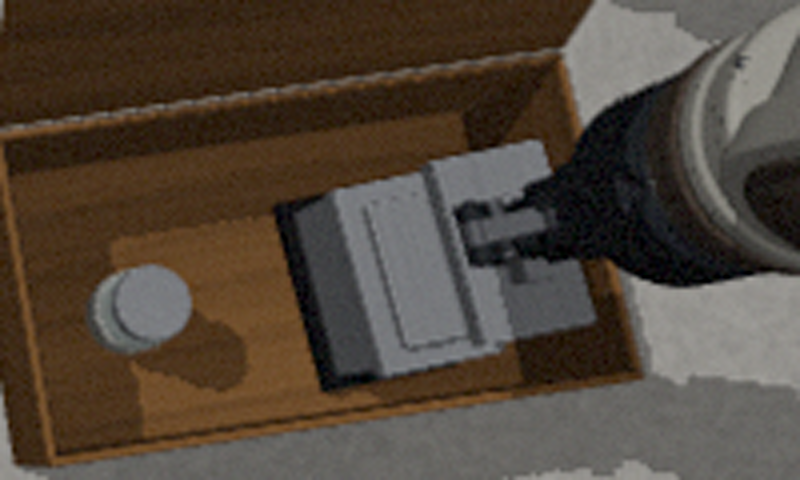

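The inner lid sits level in the tin at about (410,270). The outer lid is held alone by its knob above it at (515,240), and the jar at (150,305) and the case lid have not moved. The outer lid's lower edge is about 90 mm above the boss, so I hand in the job.

```bash
python3 -c "
from workcell import bot
print(bot.job_done())"
```

```text
the job is handed in; nothing more can be done
None
```

I handed the job in at about 24 s: the case lid is back on its stop, the inner lid is seated in the tin, and the gripper holds the outer lid upright about 90 mm above it; the jar, mug, spare lid and stapler showed no movement in the last camera check.

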